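Hold a cast offset lever level over the fixture that is ready for it

TASK

Two assembly fixtures stand on the bench: in the round collar of one stands an open spacer ring, so it is ready; the other is still stoppered with a solid plug with a stem. Pick up the cast offset lever by its balance point, carry it level, and hold it level and still about 5 cm clear above the ready fixture, its thick boss straight over the ring and its small foot straight over the fork. Finish while holding it there: do not lower it or let go, and leave the ring, the plug and the other things on the bench where they are.

Things in the scene. Friction and masses are not known exactly. Their poses are not given: they have to be found in the camera images.
- lever: Cast aluminium offset lever, 0.4 to 0.8 kg, lying loose, 203 mm long. Thick bored boss (dia 44, 40 high) 80 mm along +x from the origin; straight arm (18 wide, from 12 to 30 mm above the lever's underside) along x; small round foot (dia 22, 32 high) 90 mm along -x. Origin: in the underside's plane, midway along; z up. It balances on the arm, 35 mm from the origin towards the boss.
- lever_balance (a point): The lever's balance point: on the arm's centre line, 21 mm above the lever's underside, 35 mm from its origin towards the boss. There the arm is 18 mm wide, to be gripped across from above. The grip should be centred within 18 mm of this point along the arm.
- lever_boss (a point): The centre of the underside of the lever's thick boss.
- lever_eye (a point): The centre of the underside of the lever's small foot.
- fixture_left: Fixed steel assembly fixture, left (+y) half of the bench, like the other. Base plate 230 x 70 mm, 12 thick; round collar (outer dia 60, bore 46, top 30 mm above the bench) 80 mm along +x from the origin; fork block (26 x 44, 48 high, 30 mm gap between two cheeks) 90 mm along -x. Origin on the bench, on the plate's centre line. Highest point 48 mm (64 mm with the plug in it).
- fixture_right: Fixed steel assembly fixture, right (-y) half of the bench, like the other. Base plate 230 x 70 mm, 12 thick; round collar (outer dia 60, bore 46, top 30 mm above the bench) 80 mm along +x from the origin; fork block (26 x 44, 48 high, 30 mm gap between two cheeks) 90 mm along -x. Origin on the bench, on the plate's centre line. Highest point 48 mm (64 mm with the plug in it).
- fixture_left_socket (a point): Centre of the left fixture's collar, at its floor, 12 mm above the bench.
- fixture_right_socket (a point): Centre of the right fixture's collar, at its floor, 12 mm above the bench.
- fixture_left_fork (a point): Middle of the left fixture's fork, on its seat, 34 mm above the bench.
- fixture_right_fork (a point): Middle of the right fixture's fork, on its seat, 34 mm above the bench.
- ring: The open steel spacer ring, outer diameter 42, bore 26, 34 mm high, standing loose in the collar of the fixture that is ready (2 mm play), its top 46 mm above the bench. Either fixture may have it. Origin: centre of its underside.
- plug: The solid steel plug standing loose in the other fixture's collar: a disc of diameter 42, 22 mm high, with a stem of diameter 16 rising to 64 mm above the bench. Origin: centre of its underside.
- housing: Bystander: a white instrument housing, 112 mm high; not to be disturbed. Origin: centre of its underside.
- screwdriver: Bystander: a screwdriver lying; not to be disturbed. Origin: on the bench under it, its length along x.
- wrench: Bystander: a wrench lying; not to be disturbed. Origin: on the bench under it, its length along x.
- washer: Bystander: a flat steel washer, diameter 38, 6 mm high; not to be disturbed. Origin: centre of its underside.
- cover: Bystander: an aluminium disc, diameter 40, 14 mm high; not to be disturbed. Origin: centre of its underside.
- jar: Bystander: a small closed jar, diameter 48, 55 mm high; not to be disturbed. Origin: centre of its underside.
- spool: Bystander: a grey cylinder, diameter 56, 50 mm high; not to be disturbed. Origin: centre of its underside.
Not all that is in view belongs to the job. What is shaped like the fixture_right but pink is not meant.

How it is judged (in metres and radians):
On the way:
1. the lever is lifted clear of the bench, level, gripped at its balance point (height (world z) of lever above 0.04 m and angle between lever's own z axis and vertical below 0.12 rad and horizontal distance between the grasp point and lever_balance below 0.018 m and contact force between the fingers and lever above 1 N), for 0.2 s.
At the end, for the whole second after the job is handed in: Fingers hold the lever within 18 mm of its balance point, still, level within 4 degrees, underside 25 to 90 mm above the fixture's top (48 mm), touching no fixture, ring or plug; boss within 15 mm of the axis of the collar with the ring, foot within 18 mm of that fork's middle (((horizontal distance between ring and fixture_left_socket below 0.01 m and horizontal distance between lever_boss and fixture_left_socket below 0.015 m and horizontal distance between lever_eye and fixture_left_fork below 0.018 m) or (horizontal distance between ring and fixture_right_socket below 0.01 m and horizontal distance between lever_boss and fixture_right_socket below 0.015 m and horizontal distance between lever_eye and fixture_right_fork below 0.018 m)) and horizontal distance between the grasp point and lever_balance below 0.018 m and contact force between the fingers and lever above 1 N and angle between lever's own z axis and vertical below 0.07 rad and height (world z) of lever between 0.073 and 0.138 m and linear speed of lever below 0.02 m/s and angular speed of lever below 0.1 rad/s and contact force between lever and fixture_left below 0.1 N and contact force between lever and fixture_right below 0.1 N and contact force between lever and ring below 0.1 N and contact force between lever and plug below 0.1 N); the arm keeps its last pose, push and grip.
It fails at once if the lever is tipped more than 17 degrees (angle between lever's own z axis and vertical above 0.3 rad).
It fails at once if the ring or the plug is moved by more than 8 mm (distance of any of ring, plug from where it was at the start of the episode above 0.008 m).
It fails at once if another thing on the bench is moved by more than 25 mm (distance of any of housing, screwdriver, wrench, washer, cover, jar, spool from where it was at the start of the episode above 0.025 m).
It also fails if it takes over 40 s, if anything falls off the work surface, if the arm or the gripper's body presses on something with over 40 N, if the wrist force passes 120 N, or if a joint passes its speed limit or range.

ROBOT

A 6-joint arm with a two-finger parallel gripper is mounted at the origin on the work surface. World frame = base frame: x ahead of the robot, y to its left, z up, the work surface at z = 0. Lengths are in mm, angles in rad, forces in N, time in s.
With the tool pointing down it reaches from about 350 to 875 mm from the base axis. Payload 4.2 kg.
Tool frame: the origin (TCP) lies between the finger pads; the fingertips stand 11 mm ahead of it and the grasp point (between the pads) lies 8 mm behind it; z points along the fingers, y is the direction in which the jaws open and shut (so a half turn about z gives the same grasp; the last joint's range is limited). The gripper opens to 85 mm and grips with 20 to 120 N. Pads are 22 mm wide; open, the fingers measure 114 mm over their backs; the gripper's body (76 mm by 85 mm) begins 54 mm behind the grasp point. The pads swing forward as they close: fully open they stand 13 mm farther back than shut.
Start: joints at [1.457, 0.385, 0.008, 0, -1.194, -0.259], TCP at [227.607, 582.06, 242.312] pointing down, gripper open.
Joint ranges: [-3.14, 3.14], [-1.21, 2.06], [-1.07, 1.41], [-3.16, 2.05], [-2.99, -0.16], [-3.1, 3.1]. Speed limits (rad/s): [2.79, 2.79, 3.14, 3.14, 3.14, 3.14].

INTERFACE

Orientations are given as a unit quaternion [x, y, z, w].
In Python, from bench import * gives the robot as it stands.
- The arm moves only by the tool servo_tool, never from a script. Its argument "rows" is a list of rows, each a list of 7 numbers: the opening, from 0 (shut) to 1 (fully open), then the shift along the tool's x, y, z in cm, then the turn, a rotation vector about the tool's x, y, z in degrees. A call has 1 to 12 rows; each row shifts and turns the commanded pose from where the row before left it, along the tool's axes as they then stand; what a row does not reach is not made up. A row lasts 1/10 s, in which the tool goes at most 50 mm and 8.59 degrees, less where a joint would pass 70% of its speed; a pose out of reach is approached as far as the arm can. A call is refused whole if a number of a shift passes 5 or a number of a turn 8.59, either way. A call with a gripper value outside its range is refused whole. The fingers move at their own pace and stop on an object; the grip force is fixed at half the most. Time passes only in rows, so rows that do not move let the fingers close. It gives the time, the measured TCP pose, the force and the opening at its end, in the units of the state.
- read_state(): the state, without advancing time (a new reading comes with each control period).
- get_image(name): name is "side" or "top"; returns a dict with "image" (420x560x3 uint8, red, green, blue), "mtx" (3x3 intrinsics, pixels), "k1" (the pictures are not rectified: a ray, as slopes to the right and down, at radius r is drawn at 1 + k1 r^2 times it, then the intrinsics apply), "extrinsics" (4x4, takes a point from camera to world coordinates). Camera axes: x right, y up, looking along -z (the intrinsics and any distortion apply to the point x, -y, -z); pixel columns grow to the right and rows downward; lengths in mm; the calibration is good to about 2 mm. A picture is of the moment at which its call begins. There is no depth.
- job_done(): hands the job in, once; it reports no verdict.
The state is a dict: "clock": time; "joints": joint angles; "joint_vel": joint speeds; "joint_efforts": joint torques, N m; "position": TCP position; "ee_rot": TCP orientation; "contact_force": force on the tool from outside, world axes, zero at the start; "wrist_torque": the same for the moment, N m; "gripper_width": finger opening in mm.
Only numpy, scipy, OpenCV 4.12 (cv2) and the standard library are available. Lean on these libraries where they do the work, as an engineer would, in place of code of your own. Each camera call takes 0.05 s, during which the arm holds its last target. There are 200 camera calls.

## Working session

There is one attempt and no reset: what is moved stays moved. The work goes in short steps, Python scripts to look and compute and a tool call to move; the robot and the scene stay as the last step left them, time stands still between calls to the robot, and variables do not carry over. Pictures are saved under pics/ and viewed, about 8 in all and at most 12, crops included, and the job is handed in when it is done.

Besides the shell and the picture viewer there is one more tool, called after "Call:" by a JSON object that holds its "fn" and its "kwargs", one argument or row to a line. servo_tool: Moves the arm, as the interface text tells. Its arguments: {"type":"object","properties":{"rows":{"type":"array","items":{"type":"array","items":{"type":"number"}}}},"required":["rows"]}

```bash
mkdir -p pics; cat > h.py <<'E'
from bench import *
import numpy as np, cv2, pickle
def grab(n):
    d=get_image(n); pickle.dump(d,open(f'{n}.pkl','wb')); return d
def ray(d,u,v):
    K=np.array(d['mtx'],float);E=np.array(d['extrinsics'],float)
    a=np.array([(u-K[0,2])/K[0,0],(v-K[1,2])/K[1,1]]);s=a.copy()
    for _ in range(30): s=a/(1+d['k1']*(s@s))
    r=E[:3,:3]@np.array([s[0],-s[1],-1]); return E[:3,3],r/np.linalg.norm(r)
def onz(d,u,v,z):
    o,r=ray(d,u,v); return o+r*(z-o[2])/r[2]
def proj(d,p):
    K=np.array(d['mtx'],float);E=np.array(d['extrinsics'],float)
    c=E[:3,:3].T@(np.array(p,float)-E[:3,3]); s=np.array([c[0],-c[1]])/-c[2]
    s=s*(1+d['k1']*(s@s)); return K[0,0]*s[0]+K[0,2],K[1,1]*s[1]+K[1,2]
def tri(d1,p1,d2,p2):
    o1,r1=ray(d1,*p1);o2,r2=ray(d2,*p2)
    t=np.linalg.lstsq(np.c_[r1,-r2],o2-o1,rcond=None)[0]
    a,b=o1+t[0]*r1,o2+t[1]*r2; return (a+b)/2,np.linalg.norm(a-b)
E
python3 - <<'E'
from h import *
for n in('top','side'):
    d=grab(n); cv2.imwrite(f'pics/{n}1.png',cv2.resize(d['image'][:,:,::-1],(800,600),interpolation=2))
    print(n,d['mtx'],d['k1'],np.round(d['extrinsics'],3))
print(read_state())
E
```

```text
top [[430.52483533   0.         276.19988037]
 [  0.         430.52483533 207.29556802]
 [  0.           0.           1.        ]] -0.009787388973458936 [[-1.600000e-02  9.940000e-01 -1.110000e-01  3.671670e+02]
 [-1.000000e+00 -1.400000e-02  1.200000e-02 -5.424300e+01]
 [ 1.000000e-02  1.120000e-01  9.940000e-01  1.021381e+03]
 [ 0.000000e+00  0.000000e+00  0.000000e+00  1.000000e+00]]
side [[444.45839495   0.         278.16322344]
 [  0.         444.45839495 204.54334745]
 [  0.           0.           1.        ]] -0.12020827989804306 [[ 9.23000e-01  2.77000e-01 -2.66000e-01  1.90891e+02]
 [-3.84000e-01  6.89000e-01 -6.15000e-01 -6.89686e+02]
 [ 1.20000e-02  6.70000e-01  7.43000e-01  8.31250e+02]
 [ 0.00000e+00  0.00000e+00  0.00000e+00  1.00000e+00]]
{'clock': 0.1, 'joints': array([ 1.45657729e+00,  3.85486701e-01,  6.78404498e-03, -4.25329258e-04,
       -1.19398732e+00, -2.58608022e-01]), 'joint_vel': array([-0.00057121, -0.0012188 ,  0.00348336,  0.00094485, -0.0002266 ,
        0.0001843 ]), 'joint_efforts': array([-6.34930639e-04, -3.93324459e+01,  1.88927346e+01,  4.19787347e+00,
       -2.61712616e-03,  4.45546064e-06]), 'position': array([227.45639372, 581.61988487, 241.33656312]), 'ee_rot': array([ 9.82660255e-01, -1.85412750e-01, -1.28859559e-04,  9.58616788e-04]), 'contact_force': array([ 0.68774328, -0.00154797,  0.26762455]), 'wrist_torque': array([ 0.01278512,  0.01033049, -0.01957377]), 'gripper_width': 85.37947510546785}
```

View pics/top1.png

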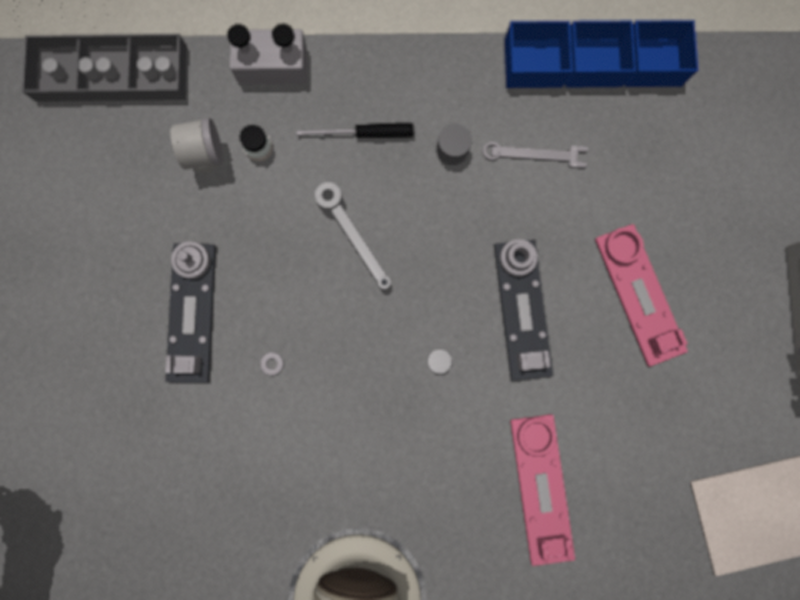

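View pics/side1.png

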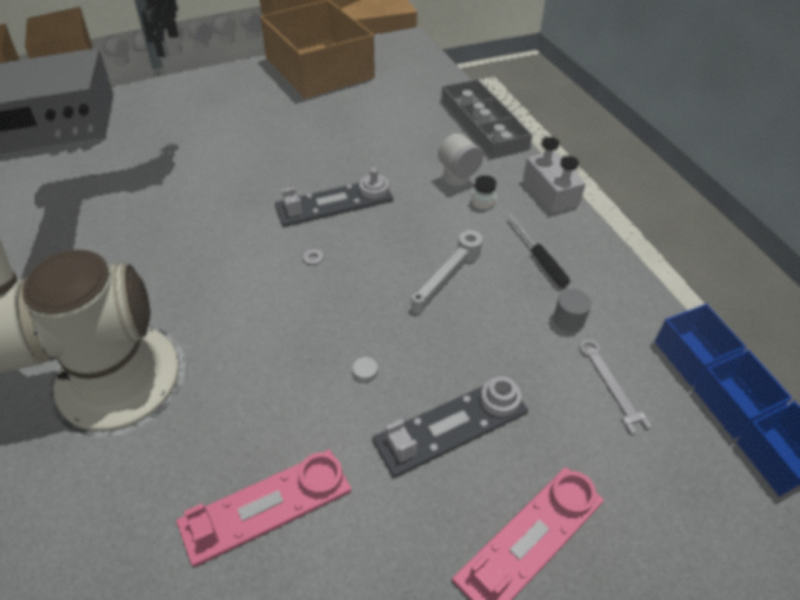

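The top view shows two dark fixtures: the left collar at (190,258) has a stem (plug), the right collar at (519,257) has an open ring. The pink ones at (625,247) and (535,437) are decoys. The lever's boss is at (328,195) and its foot at (384,283). The dark right fixture fits as the ready one. Next come the enlarged crop and the measurements.

```bash
python3 - <<'E'
from h import *
T=pickle.load(open('top.pkl','rb'));S=pickle.load(open('side.pkl','rb'))
def crop(d,x,y,w,h,k): return cv2.resize(d['image'][y:y+h,x:x+w,::-1],(w*k,h*k),interpolation=cv2.INTER_CUBIC)
c=np.zeros((600,800,3),np.uint8)
a=crop(T,345,165,45,105,5);c[:525,:225]=a
a=crop(S,260,260,112,75,5);c[:375,230:790]=a
a=crop(T,115,165,40,40,5);c[380:580,230:430]=a
a=crop(S,245,110,45,30,5);c[380:530,440:665]=a
cv2.imwrite('pics/c1.png',c)
a=np.zeros((600,800,3),np.uint8)
b=crop(T,215,120,65,90,6);a[:540,:390]=b
b=crop(S,280,155,65,68,6);a[:408,400:790]=b
cv2.imwrite('pics/c2.png',a)
for n,d in(('T',T),('S',S)):
    g=cv2.cvtColor(d['image'],cv2.COLOR_RGB2GRAY)
    for nm,m in(('br',g>(145 if n=='T' else 140)),('dk',g<72)):
        N,L,st,ce=cv2.connectedComponentsWithStats(m.astype(np.uint8))
        print(n,nm,[(st[i][:5].tolist(),ce[i].round(1).tolist()) for i in range(1,N) if 60<st[i][4]<4000])
E
```

```text
T br [([180, 31, 18, 15, 138], [189.1, 39.2]), ([120, 86, 21, 17, 295], [130.2, 94.4]), ([346, 103, 27, 6, 100], [359.1, 105.9]), ([221, 128, 17, 17, 163], [229.0, 135.6]), ([233, 145, 39, 56, 409], [251.8, 171.3]), ([445, 197, 13, 22, 118], [450.6, 207.6]), ([363, 207, 8, 23, 136], [366.6, 217.9]), ([129, 208, 7, 25, 153], [131.8, 219.9]), ([300, 245, 16, 16, 201], [307.3, 252.3]), ([183, 247, 14, 14, 87], [189.5, 253.4]), ([366, 248, 13, 10, 87], [372.3, 252.2]), ([123, 251, 12, 9, 79], [128.1, 254.6]), ([376, 333, 10, 25, 156], [380.4, 344.9]), ([207, 376, 85, 44, 1197], [245.0, 393.1])]
T dk [([159, 17, 16, 21, 229], [167.4, 26.2]), ([191, 17, 15, 20, 219], [198.3, 25.9]), ([17, 25, 115, 50, 3200], [72.6, 48.8]), ([163, 32, 54, 32, 788], [192.9, 54.9]), ([35, 45, 13, 13, 92], [41.7, 52.2]), ([101, 46, 22, 12, 143], [112.2, 52.2]), ([135, 84, 28, 47, 529], [150.5, 115.2]), ([168, 87, 19, 20, 283], [176.8, 96.6]), ([248, 86, 42, 14, 513], [269.2, 92.1]), ([306, 102, 23, 18, 208], [317.1, 111.5]), ([117, 171, 35, 97, 1642], [135.6, 225.5]), ([346, 171, 40, 96, 1469], [364.6, 223.6])
[... 1275 characters left out ...]
 38, 78, 73, 2809], [39.0, 81.8]), ([314, 58, 30, 11, 141], [329.5, 62.8]), ([310, 64, 60, 46, 505], [337.9, 92.4]), ([340, 69, 17, 13, 93], [348.0, 75.6]), ([352, 83, 16, 12, 92], [359.9, 88.3]), ([380, 97, 11, 9, 77], [384.9, 100.3]), ([393, 110, 12, 9, 89], [398.4, 113.8]), ([332, 123, 15, 12, 139], [339.2, 128.8]), ([198, 138, 76, 20, 215], [234.5, 148.0]), ([372, 171, 26, 31, 324], [384.7, 186.4]), ([17, 176, 58, 43, 1349], [42.3, 197.3]), ([89, 186, 16, 50, 487], [96.2, 210.9]), ([388, 215, 19, 15, 118], [394.4, 222.7]), ([35, 238, 63, 33, 298], [67.4, 257.5]), ([34, 273, 26, 30, 154], [43.4, 291.8]), ([262, 288, 106, 46, 266], [311.3, 312.6]), ([267, 308, 22, 19, 93], [275.2, 317.7])]
```

View pics/c1.png

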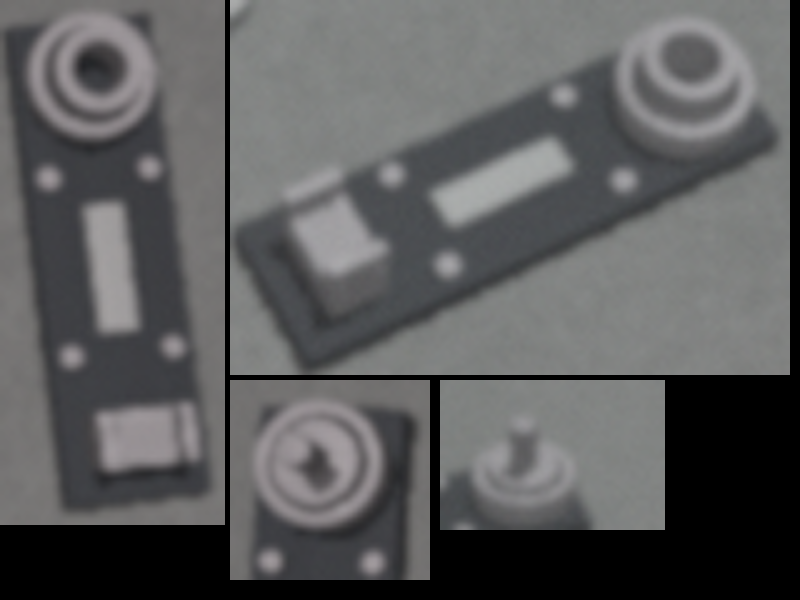

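View pics/c2.png

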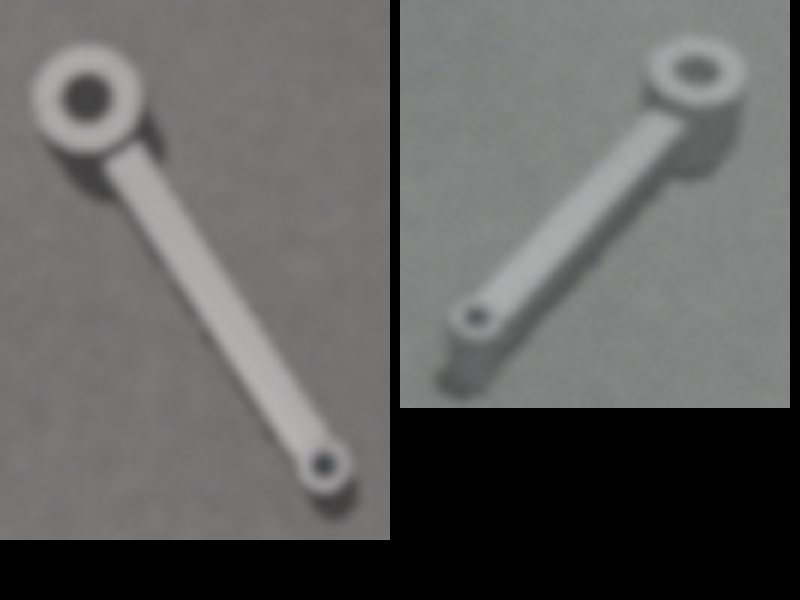

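The crops confirm it. The dark right fixture holds an open ring (dark bore at (99,69) in the crop), and the left one has the stemmed plug. The lever's boss and foot bores are clear in both views. I'll triangulate next.

```bash
cat > m.py <<'E'
from h import *
T=pickle.load(open('top.pkl','rb'));S=pickle.load(open('side.pkl','rb'))
t1=lambda x,y:((x+.5)/5-.5+345,(y+.5)/5-.5+165)
s1=lambda x,y:((x-230+.5)/5-.5+260,(y+.5)/5-.5+260)
t2=lambda x,y:((x+.5)/6-.5+215,(y+.5)/6-.5+120)
s2=lambda x,y:((x-400+.5)/6-.5+280,(y+.5)/6-.5+155)
P={}
for n,a,b,z in[('boss',t2(88,97.5),s2(697,71),40),('foot',t2(323,464),s2(476,317),32),('collar',t1(91.5,76.5),s1(685,80),30),('ring',t1(98,69),s1(689,57),46),
 ('dA',t1(48,178),s1(563,96),13),('dB',t1(150,168),s1(624,180),13),('dC',t1(72,357),s1(392,175),13),('dD',t1(173,346),s1(448,265),13),('label',t1(112,268),s1(502,183),13),('fork',t1(148.5,437.5),s1(334,220),48)]:
    p,e=tri(T,a,S,b); P[n]=onz(T,*a,z)
    print(n,p.round(1),'gap',round(e,1),'T@z',P[n].round(1)[:2],'S@z',onz(S,*b,z).round(1)[:2])
def two(n,q,d1,d2,L,o):
    u=(P[n]-P[q])[:2];l=np.linalg.norm(u);print(n,q,'len',l.round(1),'ang',np.degrees(np.arctan2(u[1],u[0])).round(2))
two('boss','foot',0,0,0,0);two('collar','fork',0,0,0,0);two('dA','dC',0,0,0,0);two('dB','dD',0,0,0,0)
print('balance',P['foot']+(P['boss']-P['foot'])*125/170)
from scipy.spatial.transform import Rotation as R
print(R.from_quat(read_state()['ee_rot']).as_matrix().round(4))
E
python3 m.py
```

```text
boss [648.   40.5  39.1] gap 2.1 T@z [646.8  40.8] S@z [648.6  39.6]
foot [503.6 -49.   32. ] gap 2.0 T@z [502.6 -48.7] S@z [504.6 -49.2]
collar [ 542.  -271.4   27.5] gap 3.4 T@z [ 539.9 -270.3] S@z [ 542.6 -273.1]
ring [ 542.1 -270.8   44.4] gap 2.6 T@z [ 540.6 -269.9] S@z [ 542.7 -271.9]
dA [ 495.3 -251.6   14.3] gap 2.2 T@z [ 494.5 -251.4] S@z [ 496.9 -251.1]
dB [ 499.4 -299.8   16.3] gap 2.8 T@z [ 498.6 -300.1] S@z [ 502.1 -298.5]
dC [ 410.8 -259.7   15. ] gap 2.4 T@z [ 409.7 -259.7] S@z [ 412.5 -258.9]
dD [ 415.  -307.2   15.2] gap 2.1 T@z [ 414.1 -307.5] S@z [ 416.7 -306.5]
label [ 452.3 -280.3   14.1] gap 2.3 T@z [ 451.3 -280.2] S@z [ 453.8 -280.1]
fork [ 372.6 -286.5   46.7] gap 2.4 T@z [ 371.4 -285.8] S@z [ 373.4 -287.4]
boss foot len 169.7 ang 31.82
collar fork len 169.2 ang 5.28
dA dC len 85.2 ang 5.56
dB dD len 84.8 ang 4.99
balance [608.59168221  17.08952223  37.88235294]
[[ 9.312e-01 -3.644e-01 -6.000e-04]
 [-3.644e-01 -9.312e-01 -1.800e-03]
 [ 1.000e-04  1.900e-03 -1.000e+00]]
```

Call:
{"fn": "servo_tool", "kwargs": {
  "rows": [
    [1,3.74,2.58,0,0,0,0],
    [1,3.74,2.58,0,0,0,0],
    [1,3.74,2.58,0,0,0,0],
    [1,3.74,2.58,0,0,0,0],
    [1,3.74,2.58,0,0,0,0],
    [1,3.74,2.58,0,0,0,0],
    [1,3.74,2.58,0,0,0,0],
    [1,3.74,2.58,0,0,0,0],
    [1,3.74,2.58,0,0,0,0],
    [1,3.74,2.58,0,0,0,0],
    [1,3.74,2.58,0,0,0,0],
    [1,3.74,2.58,0,0,0,0]
  ]
}}

```text
clock: 1.3
position: [533.3, 128.5, 242.0]
ee_rot: [0.983, -0.185, -0.0, 0.0]
contact_force: [1.0, 0.4, -0.1]
gripper_width: 85.5
```

Call:
{"fn": "servo_tool", "kwargs": {
  "rows": [
    [1,3.74,2.58,0,0,0,0],
    [1,3.74,2.58,0,0,0,0],
    [1,3.74,2.58,0,0,0,0],
    [1,0,0,0,0,0,7.92],
    [1,0,0,0,0,0,7.92],
    [1,0,0,0,0,0,7.92],
    [1,0,0,0,0,0,7.92],
    [1,0,0,0,0,0,7.92],
    [1,0,0,0,0,0,7.92],
    [1,0,0,0,0,0,7.92],
    [1,0,0,0,0,0,7.92],
    [1,0,0,0,0,0,7.92]
  ]
}}

```text
clock: 2.5
position: [608.8, 17.3, 241.7]
ee_rot: [-0.689, 0.725, 0.0, -0.0]
contact_force: [-0.0, 0.2, 0.6]
gripper_width: 85.4
```

Call:
{"fn": "servo_tool", "kwargs": {
  "rows": [
    [1,0,0,0,0,0,7.92],
    [1,0,0,0,0,0,7.92],
    [1,0,0,0,0,0,7.92],
    [1,0,0,0,0,0,7.92],
    [1,0,0,0,0,0,7.92],
    [1,0,0,0,0,0,7.92],
    [1,0,0,0,0,0,7.92],
    [1,0,0,0,0,0,0],
    [1,0,0,0,0,0,0],
    [1,0,0,0,0,0,0]
  ]
}}

```text
clock: 3.5
position: [609.0, 17.3, 242.1]
ee_rot: [-0.276, 0.961, 0.0, -0.0]
contact_force: [-0.7, -0.3, -0.8]
gripper_width: 85.4
```

```bash
cat > st.py <<'E'
import sys
from h import *
from scipy.spatial.transform import Rotation as R
s=read_state();M=R.from_quat(s['ee_rot']).as_matrix()
print(s['clock'],s['position'].round(1),'yaw',np.degrees(np.arctan2(M[1,0],M[0,0])).round(2),'z',M[:,2].round(4),s['gripper_width'].round(1),s['contact_force'].round(1),s['wrist_torque'].round(2),s['joints'].round(2))
if len(sys.argv)>1:
    t=np.array([float(v) for v in sys.argv[1:4]]);print('shift cm',(M.T@(t-s['position'])/10).round(2))
E
python3 st.py 609.4 16.7 29
```

```text
Traceback (most recent call last):
  File "st.py", line 5, in <module>
    print(s['clock'],s['position'].round(1),'yaw',np.degrees(np.arctan2(M[1,0],M[0,0])).round(2),'z',M[:,2].round(4),s['gripper_width'].round(1),s['contact_force'].round(1),s['wrist_torque'].round(2),s['joints'].round(2))
                                                                                                                     ^^^^^^^^^^^^^^^^^^^^^^^^
AttributeError: 'float' object has no attribute 'round'
```

Call:
{"fn": "servo_tool", "kwargs": {
  "rows": [
    [1,0,0,4,0,0,0],
    [1,0,0,4,0,0,0],
    [1,0,0,4,0,0,0],
    [1,0,0,4,0,0,0],
    [1,0,0,3,0,0,0],
    [1,0,0,2,0,0,0],
    [1,0,0,1,0,0,0],
    [1,0,0,0.6,0,0,0],
    [1,0,0,0,0,0,0],
    [1,0,0,0,0,0,0]
  ]
}}

```text
clock: 4.5
position: [610.0, 17.5, 17.5]
ee_rot: [-0.275, 0.961, -0.0, 0.001]
contact_force: [0.2, 0.3, 0.5]
gripper_width: 85.2
```

```bash
sed -i "s/s\['gripper_width'\].round(1)/s['gripper_width']/" st.py; python3 st.py 609.4 16.7 16; python3 - <<'E'
from h import *
d=grab('side');cv2.imwrite('pics/g.png',cv2.resize(d['image'][130:230,260:390,::-1],(780,600),interpolation=2))
E
```

```text
4.5 [610.   17.5  17.5] yaw -148.05 z [ 2.2e-03  4.0e-04 -1.0e+00] 85.23858404057434 [0.2 0.3 0.5] [-0.03  0.02  0.02] [ 0.29  0.6  -0.28  0.   -0.69 -1.31]
shift cm [ 0.09 -0.04  0.15]
```

View pics/g.png

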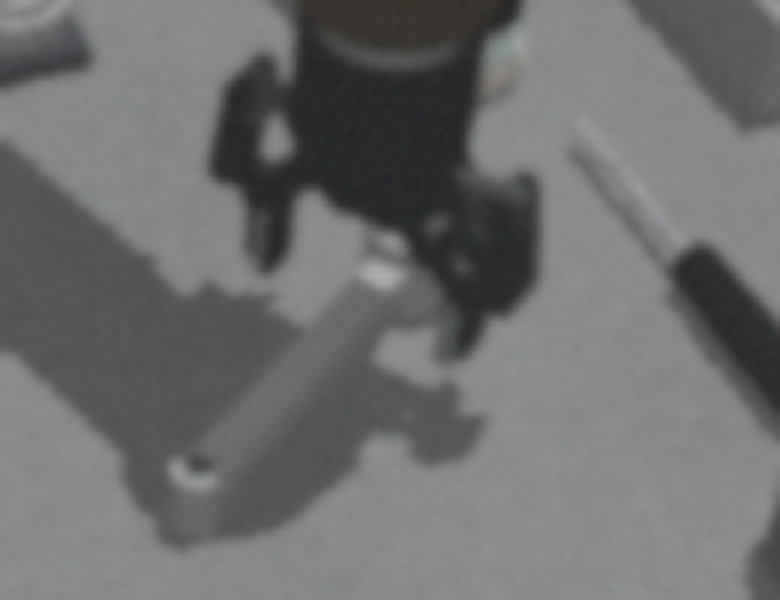

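The fingers straddle the arm just foot-side of the boss, with the tips at (265,265) and (455,355). I'll close the gripper.

Call:
{"fn": "servo_tool", "kwargs": {
  "rows": [
    [1,0,0,0.1,0,0,0],
    [0,0,0,0,0,0,0],
    [0,0,0,0,0,0,0],
    [0,0,0,0,0,0,0],
    [0,0,0,0,0,0,0],
    [0,0,0,0,0,0,0],
    [0,0,0,0,0,0,0],
    [0,0,0,0,0,0,0],
    [0,0,0,0,0,0,0],
    [0,0,0,0,0,0,0],
    [0,0,0,0,0,0,0],
    [0,0,0,0,0,0,0]
  ]
}}

```text
clock: 5.75
position: [609.4, 17.3, 15.5]
ee_rot: [-0.275, 0.961, -0.0, 0.0]
contact_force: [-0.2, -2.1, 4.1]
gripper_width: 16.8
```

Call:
{"fn": "servo_tool", "kwargs": {
  "rows": [
    [0,0,0,-0.3,0,0,0],
    [0,0,0,-0.7,0,0,0],
    [0,0,0,-1,0,0,0],
    [0,0,0,-1.5,0,0,0],
    [0,0,0,-2,0,0,0],
    [0,0,0,-2,0,0,0],
    [0,0,0,-1.5,0,0,0],
    [0,0,0,-1,0,0,0],
    [0,0,0,0,0,0,0],
    [0,0,0,0,0,0,0],
    [0,0,0,0,0,0,0]
  ]
}}

```text
clock: 6.85
position: [608.2, 17.2, 114.1]
ee_rot: [-0.275, 0.961, 0.0, -0.001]
contact_force: [-0.0, -0.7, -5.4]
gripper_width: 17.2
```

```bash
python3 st.py 496.5 -275.4 116; python3 - <<'E'
from h import *
a=np.zeros((540,800,3),np.uint8)
d=grab('side');a[:,:400]=cv2.resize(d['image'][100:208,280:360,::-1],(400,540),interpolation=2)
d=grab('top');a[:500,400:]=cv2.resize(d['image'][115:215,200:280,::-1],(400,500),interpolation=2)
cv2.imwrite('pics/l.png',a)
E
```

```text
6.85 [608.2  17.2 114.1] yaw -148.1 z [-2.5e-03 -3.0e-04 -1.0e+00] 17.177662047349735 [-0.  -0.7 -5.4] [-0.   -0.03 -0.  ] [ 0.29  0.47 -0.2  -0.   -0.9  -1.31]
shift cm [ 24.95 -18.94  -0.15]
```

View pics/l.png

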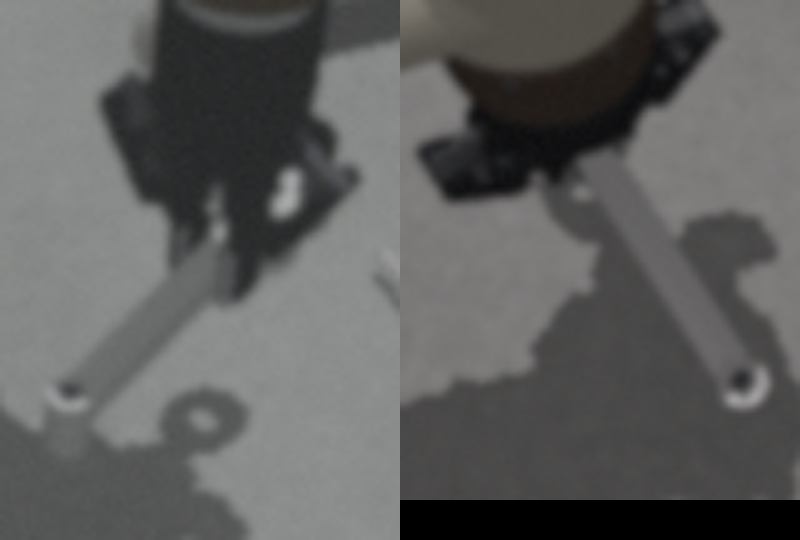

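The lever came up level: wrist moment about 0.03 N m, load 5.4 N, and the foot hangs at the expected height. Now I'll carry it.

Call:
{"fn": "servo_tool", "kwargs": {
  "rows": [
    [0,0.78,-0.59,0,0,0,0],
    [0,1.56,-1.18,0,0,0,0],
    [0,2.34,-1.78,0,0,0,0],
    [0,3.12,-2.37,0,0,0,0],
    [0,3.12,-2.37,0,0,0,0],
    [0,3.12,-2.37,0,0,0,0],
    [0,3.12,-2.37,0,0,0,0],
    [0,3.12,-2.37,0,0,0,0],
    [0,2.34,-1.78,0,0,0,0],
    [0,1.56,-1.18,0,0,0,0],
    [0,0.78,-0.59,0,0,0,0],
    [0,0,0,0,0,0,0]
  ]
}}

```text
clock: 8.15
position: [496.0, -277.1, 115.3]
ee_rot: [-0.274, 0.962, 0.0, -0.0]
contact_force: [-0.7, -0.6, -5.0]
gripper_width: 16.9
```

Call:
{"fn": "servo_tool", "kwargs": {
  "rows": [
    [0,0,0,0,0,0,1.9],
    [0,0,0,0,0,0,3.8],
    [0,0,0,0,0,0,3.8],
    [0,0,0,0,0,0,3.8],
    [0,0,0,0,0,0,3.8],
    [0,0,0,0,0,0,3.8],
    [0,0,0,0,0,0,3.8],
    [0,0,0,0,0,0,1.9],
    [0,0,0,0,0,0,0],
    [0,0,0,0,0,0,0],
    [0,0,0,0,0,0,0],
    [0,0,0,0,0,0,0]
  ]
}}

```text
clock: 9.35
position: [497.5, -275.4, 115.3]
ee_rot: [-0.047, 0.999, 0.0, -0.0]
contact_force: [0.1, -0.8, -4.4]
gripper_width: 16.9
```

```bash
python3 st.py 496.5 -275.4 116; python3 - <<'E'
from h import *
a=np.zeros((600,800,3),np.uint8)
T=pickle.load(open('top.pkl','rb'));S=pickle.load(open('side.pkl','rb'))
p,e=tri(T,(268,190.6),S,(293.6,177.2));print('foot when lifted',p.round(1),e.round(1))
d=grab('side');a[:,:400]=cv2.resize(d['image'][190:340,260:360,::-1],(400,600),interpolation=2)
d=grab('top');a[:,400:]=cv2.resize(d['image'][140:290,320:420,::-1],(400,600),interpolation=2)
cv2.imwrite('pics/f.png',a)
E
```

```text
9.35 [ 497.5 -275.4  115.3] yaw -174.65 z [-0.  0. -1.] 16.856413655640395 [ 0.1 -0.8 -4.4] [ 0.01  0.02 -0.03] [-0.22  0.41 -0.3  -0.   -0.86 -1.26]
shift cm [ 0.1   0.01 -0.07]
foot when lifted [502.9 -48.9 133.9] 2.1
```

View pics/f.png

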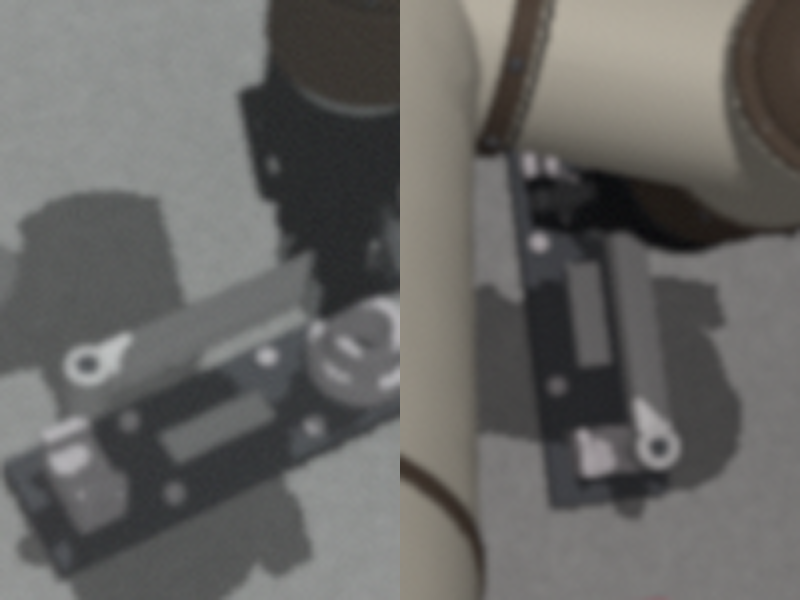

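```bash
python3 - <<'E'
from h import *
T=pickle.load(open('top.pkl','rb'));S=pickle.load(open('side.pkl','rb'))
p,e=tri(T,(384.4,251.1),S,(281.6,280.9));print('foot top',p.round(1),e.round(1))
q=onz(T,230.5/4-.5+320,243.5/4-.5+140,p[2]-2);print('arm pt',q.round(1))
f,c=np.array([372.4,-286.5]),np.array([541.3,-271.3])
# arm end near gripper in side view
u=(q-p)[:2];print('arm yaw',np.degrees(np.arctan2(u[1],u[0])))
u/=np.linalg.norm(u);print('foot err',(p[:2]-f).round(1),'boss err (arm dir)',(p[:2]+170*u-c).round(1))
a=np.radians(5.35);w=np.array([np.cos(a),np.sin(a)]);print('boss err (tool yaw)',(p[:2]+170*w-c).round(1),'balance-TCP',(p[:2]+125*w-read_state()['position'][:2]).round(1))
E
```

```text
foot top [ 373.5 -287.2  131.4] 1.6
arm pt [ 478.7 -276.8  129.4]
arm yaw 5.656760235360326
foot err [ 1.1 -0.7] boss err (arm dir) [1.4 0.8]
boss err (tool yaw) [ 1.5 -0.1] balance-TCP [ 0.5 -0.1]
```

Call:
{"fn": "servo_tool", "kwargs": {
  "rows": [
    [0,0.1,0,0,0,0,0],
    [0,0,0,0,0,0,0],
    [0,0,0,0,0,0,0],
    [0,0,0,0,0,0,0],
    [0,0,0,0,0,0,0],
    [0,0,0,0,0,0,0]
  ]
}}

```text
clock: 10.05
position: [496.5, -275.6, 115.3]
ee_rot: [-0.046, 0.999, -0.0, 0.0]
contact_force: [-0.4, 0.5, -5.8]
gripper_width: 17.0
```

```bash
python3 st.py; python3 -c "
from bench import *
print(job_done())"
```

```text
10.05 [ 496.5 -275.6  115.3] yaw -174.68 z [ 0. -0. -1.] 16.958344322384903 [-0.4  0.5 -5.8] [-0.    0.06 -0.  ] [-0.22  0.41 -0.3   0.   -0.86 -1.26]
the job is handed in; nothing more can be done
None
```

I gripped the lever at its balance point, carried it level, and handed the job in at about 10 s while holding it over the right fixture. That is the dark one with the open ring; the left one has the stemmed plug, and I ignored the pink look-alikes.

**Position:** I checked this by triangulating the foot from two views before a final 1 mm shift. The foot was about 1 mm from the fork's middle. The boss, worked out from the foot and the arm's direction, was about 1.5 mm from the collar's axis. The grip was about 0.5 mm from the balance point. The shift moved it about 1 mm towards the base to take out those offsets; I did not re-image after it.

**Height and level:** The lever's underside was about 99 mm above the bench, so about 5 cm clear of the fixture's top. The tool was vertical and the wrist moment was at most 0.06 N m.

**Hold:** The load was about 5.5 N and the finger opening stayed at 17 mm.

**Checks that disagreed:**
- The two cameras differ by 2 to 3 mm, within their calibration, so I averaged them.
- Just after lifting, the foot measured about 3 mm higher than the tool's travel implied (up to about 1.4° of tilt). Over the fixture it read 131.4 mm, against about 130 mm expected.
- The arm hid the boss over the ring, so I did not see the boss there directly.
- I did not measure the ring, plug or other things again at the end. I felt no contact on the way.

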